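Take the core temperature of a covered pan

TASK

Check the temperature of the food in the covered pan: lift the lid off and lay it flat, right way up, on the chopping board, then draw the probe thermometer out of its stand and hold it leaning over by about 40 degrees with its display turned up to be read, the tip of the probe in the middle of the pan, down in the food but touching neither the floor nor the walls. Finish still holding it there, steady; leave the pan, the gas lighter, the timer and the ramekin where they stand.

Things in the scene. Friction and masses are not known exactly. Their poses are not given: they have to be found in the camera images.
- pan: steel gastronorm pan with a lid on (others stand open at the back): 163 (x) by 177 (y) mm over the rim, 65 mm high, 0.9 kg, loose. Origin: centre of its underside, z up. Inside 124 by 138 mm, floor 3 mm thick, walls 9 mm, a 10 mm wide flange at the top. Its food lies 19 mm deep (surface 22 mm above the underside) and does not resist the probe
- pan_middle (a point): the point in the middle of the pan, 12 mm above its underside, halfway down in the food: where the probe's tip belongs
- lid: flat pan lid, 162 (x) by 176 (y) mm, 2 mm thick plate, 0.16 kg, lying loose on the pan's rim and square with it. Origin: centre of the plate's underside (65 mm above the pan's underside at the start), z up
- lid_bail (a point): middle of the lid's wire bail handle, 21 mm above the lid's underside. The bail's bar is 8 mm thick, runs 48 mm along the lid's y, spans 17 to 25 mm above the underside; pinch it along the lid's x
- board: plain chopping board, 280 (x) by 400 (y) by 10 mm, lies flat on the table to the right and stays put. Origin: centre of its underside; its top is 10 mm above the table
- probe_stand: open steel stand on the left, 186 (x) by 90 (y) mm, fixed. Origin: centre of its underside. Upper tier 124 mm high, 56 mm deep, with three 15 mm wells along its x at -60, 0, +60 mm; lower tier at 50 mm with the same holes. The thermometer stands in one outer well, the gas lighter in the other
- thermometer: white probe thermometer, 0.09 kg: case 105x36x20 mm, thin probe 113 mm long, 3.6 mm thick. x points to the probe's tip, z out of the display face, y across the width. Case spans x -109 to -4, y -18 to 18, z 0 to 20; probe x -4 to 109 at z 10. Starts upright, probe down, case end on the upper tier, display facing the robot's right (-y, within 0.5 rad)
- probe_tip (a point): tip of the probe, at x +109, z +10 mm of the thermometer
- thermometer_grip (a point): point on the thermometer's long axis 29 mm below the upper end of its case, at x -80, z +10 mm of the thermometer; the case is pinched here by its 36 mm wide sides, leaving the display free
- gas_lighter: long gas lighter, 235 mm, grip 22 x 22 x 120 mm upwards, its 9 mm tube in the other outer well, 0.07 kg, loose; leave it in its well. Origin: middle of the length on its underside, x points to the tube's end (down)
- timer: round wind-up kitchen timer, 74 mm across, 50 mm high, loose bystander. Origin: centre of its underside
- ramekin: white ramekin, 72 mm across, 45 mm high, loose bystander. Origin: centre of its underside

How it is judged:
On the way, in this order (a step that is already met when the one before it is completed fails the run):
1. the lid lies flat on the chopping board, let go (x of lid in the frame of board between -0.12 and 0.12 m and y of lid in the frame of board between -0.18 and 0.18 m and height (world z) of lid between 0.004 and 0.018 m and angle between lid's own z axis and vertical below 0.08 rad and contact force between the fingers and lid below 0.2 N), for 0.2 s.
2. the thermometer is held clear of the stand, its tip above the upper tier (z of probe_tip in the frame of probe_stand above 0.13 m and contact force between the fingers and thermometer above 1 N), for 0.1 s.
At the end, for the whole second after the job is handed in: fingers hold the thermometer, tip under 30 mm from the pan's middle axis, 4-24 mm above its underside, touching no pan, stand or lid; display within 66 deg of up, origin over 70 mm high, under 30 mm/s; lid let go flat on the board, centre within 120 (x), 180 mm (y); pan level, moved < 50 mm (all of step 1 and horizontal distance between probe_tip and pan_middle below 0.03 m and z of probe_tip in the frame of pan between 0.004 and 0.024 m and angle between thermometer's own z axis and vertical below 1.15 rad and height (world z) of thermometer above 0.07 m and contact force between the fingers and thermometer above 1 N and contact force between thermometer and pan below 0.3 N and contact force between thermometer and lid below 0.3 N and contact force between thermometer and probe_stand below 0.3 N and linear speed of thermometer below 0.03 m/s and distance of pan from where it was at the start of the episode below 0.05 m and angle between pan's own z axis and vertical below 0.08 rad); the arm keeps its last pose, push and grip.
It fails at once if the gas lighter is shoved or lifted more than 50 mm away (distance of gas_lighter from where it was at the start of the episode above 0.05 m).
It fails at once if the kitchen timer is shoved or lifted more than 40 mm away (distance of timer from where it was at the start of the episode above 0.04 m).
It fails at once if the ramekin is shoved or lifted more than 40 mm away (distance of ramekin from where it was at the start of the episode above 0.04 m).
It fails at once if the probe is jammed hard against the pan (over 15 N) (contact force between thermometer and pan above 15 N).
It also fails if it takes over 54 s, if anything falls off the work surface, if the arm or the gripper's body presses on something with over 40 N, if the wrist force passes 120 N, or if a joint passes its speed limit or range.

ROBOT

A 7-joint arm with a two-finger parallel gripper is mounted at the origin on a cart in front of the work surface, level with it; the furniture and walls round the work are solid. World frame = base frame: x ahead of the robot, y to its left, z up, the work surface at z = 0. Lengths are in m, angles in rad, forces in N, time in s.
With the tool pointing down it reaches from about 0.4 to 0.875 m from the base axis. Payload 19.3 kg.
Tool frame: the origin (TCP) lies on the centre line of the jaws, within the pads' length; the fingertips stand 8 mm ahead of it and the grasp point (between the pads) lies 11 mm behind it; z points along the fingers, y is the line along which they close (so a half turn about z gives the same grasp; the last joint's range is limited). The gripper opens to 85 mm and grips with 20 to 120 N. Pads are 22 mm wide; open, the fingers measure 114 mm over their backs; the gripper's body (76 mm by 85 mm) begins 54 mm behind the grasp point. The pads swing forward as they close: fully open they stand 13 mm farther back than shut.
Start: joints at [1.269, 0.521, -0.036, 1.599, 0.021, 1.021, -0.113], TCP at [0.144, -0.608, 0.239] pointing down, gripper open.
Joint ranges: [-2.91, 2.91], [-0.3, 2.13], [-1.5, 1.42], [0.17, 2.43], [-1.26, 4.41], [0.16, 1.93], [-2.52, 2.52]. Speed limits (rad/s): [1.89, 1.89, 2.39, 2.39, 3.01, 3.01, 3.01].

INTERFACE

Orientations are given as [roll, pitch, yaw] about the fixed x, y, z axes, in that order (R = Rz(yaw) Ry(pitch) Rx(roll)).
In Python, from workcell import status, grab_frame, camera_params, bot, search_frame, silhouettes gives the robot as it stands.
- The arm moves only by the shell command python3 -m creep 'ROWS' [FORCE]. ROWS is JSON, a list of rows, each a list of 5 numbers: the shift along the tool's x, y, z in units of 60 mm (1.0 is 60 mm), then the turn about the tool's z in units of 8 degrees (1.0 is 8 degrees), then the opening, from 0 (shut) to 1 (fully open). In form: [[x, y, z, twist, hand], ...]. A call has 1 to 5 rows; each row is the pose to reach, as a shift and turn from the pose commanded when the call began, along the tool's axes at that moment; what a row does not reach only later rows make up. A row lasts 1/8 s, in which the tool goes at most 62.5 mm and 10.7 degrees, less where a joint would pass 70% of its speed; a pose out of reach is approached as far as the arm can. A call with a gripper value outside its range is refused whole. The fingers move at their own pace and stop on an object; FORCE is the grip in N (left out, the last holds). Time passes only in rows, so rows that repeat a pose let the fingers close. It gives the time, the measured TCP pose, the force, the opening and the grip force at its end, in the units of the state.
- status.observe(): the state, without advancing time (a new reading comes with each control period).
- grab_frame(name): name is "scene" or "side" or "wrist"; returns the picture (480x640x3 uint8, blue, green, red); there is no depth.
- camera_params(name): a dict with "K" (3x3 intrinsics, pixels), "k1" (the pictures are not rectified: a ray, as slopes to the right and down, at radius r is drawn at 1 + k1 r^2 times it, then the intrinsics apply), "rvec" (rotation vector, rad) and "tvec" (3), from world to camera coordinates, as OpenCV has them; the wrist camera has in their place "tool_from_camera" (4x4, takes a point from camera to tool coordinates, whose origin is the TCP and whose axes are the flange's). Camera axes: x right, y down, z forward; pixel columns grow to the right and rows downward; lengths in m; the calibration is good to about 2 mm. A picture is of the moment at which its call begins: read the wrist's pose just before it. camera_params takes no time and is no camera call.
- bot.job_done(): hands the job in; it is judged then, once.
Trained networks look in the newest picture that a camera, given by its name, has taken for a name from the list of things; names that differ only in an ending like _2 or _b are one class to them, and where a whole thing is asked for, a point or a joint stands for the part that bears it (a point fixed in the world has none). Each returns a list of dicts, best first, with "p" (0 to 1); they miss things now and then, are a little off and sometimes report something else, mostly with a low value. They report only what shows in the picture. A call takes as long as a camera call.
- search_frame(camera, name): "extent" ([left, top, right, bottom] as shares, 0 to 1, of the picture: columns of its width, rows of its height, round what is visible of it).
- silhouettes(camera, name): "mask" (480x640 bool, what is visible of it) and "extent" ([left, top, right, bottom] as shares, 0 to 1, of the picture: columns of its width, rows of its height, round what is visible of it).
The state is a dict: "clock": time; "qpos": joint angles; "qd": joint speeds; "joint_efforts": joint torques, N m; "position": TCP position; "tool_rot": TCP orientation; "force": force on the tool from outside, world axes, zero at the start; "moment": the same for the moment, N m; "grip_width": finger opening in m; "finger_force": force on a finger pad.
Only numpy, scipy, OpenCV 4.12 (cv2) and the standard library are available. Lean on these libraries where they do the work, as an engineer would, in place of code of your own. Each camera call takes 0.05 s, during which the arm holds its last target. There are 200 camera calls.

## Working session

There is one attempt and no reset: what is moved stays moved. The work goes in short steps, Python scripts to look and compute and a shell command to move; the robot and the scene stay as the last step left them, time stands still between calls to the robot, and variables do not carry over. Pictures are saved under pics/ and viewed, at most 13 in all, crops included, and the job is handed in when it is done.

```bash
mkdir -p pics
cat > h.py <<'E'
import numpy as np, cv2
from scipy.spatial.transform import Rotation as R
from workcell import status, grab_frame, camera_params, bot, search_frame, silhouettes
def tool():
    s=status.observe(); T=np.eye(4); T[:3,:3]=R.from_euler('xyz',s['tool_rot']).as_matrix(); T[:3,3]=s['position']; return T
def cam(name,T=None):
    c=camera_params(name); K=np.array(c['K'])
    if 'tvec' in c:
        M=np.eye(4); M[:3,:3]=cv2.Rodrigues(np.array(c['rvec'],float))[0]; M[:3,3]=np.ravel(c['tvec'])
    else: M=np.linalg.inv((tool() if T is None else T)@np.array(c['tool_from_camera']))
    return K,c['k1'],M
def proj(C,P):
    K,k1,M=C; p=np.atleast_2d(P)@M[:3,:3].T+M[:3,3]; s=p[:,:2]/p[:,2:]; s=s*(1+k1*(s**2).sum(1,keepdims=True))
    return s@K[:2,:2].T+K[:2,2]
def atz(C,uv,z):
    K,k1,M=C; s=(np.atleast_2d(uv)-K[:2,2])@np.linalg.inv(K[:2,:2]).T; d=s.copy()
    for _ in range(15): d=s/(1+k1*(d**2).sum(1,keepdims=True))
    r=np.c_[d,np.ones(len(d))]@M[:3,:3]; o=-M[:3,:3].T@M[:3,3]
    return o+r*((z-o[2])/r[:,2:])
def box(d): return np.round(np.array(d['extent'])*[640,480,640,480]).astype(int)
E
python3 - <<'E'
from h import *
print({k:np.round(v,3) for k,v in status.observe().items()})
for n in ['scene','side']:
    cv2.imwrite(f'pics/{n}0.png',grab_frame(n)); K,k1,M=cam(n); print(n,np.round(-M[:3,:3].T@M[:3,3],2))
    for t in ['pan','lid','lid_bail','board','probe_stand','thermometer','gas_lighter','timer','ramekin']:
        print(n,t,[(round(d['p'],2),box(d).tolist()) for d in search_frame(n,t)[:3]])
print(np.round(camera_params('wrist')['tool_from_camera'],3))
E
```

```text
{'clock': np.float64(0.0), 'qpos': array([ 1.269,  0.522, -0.036,  1.6  ,  0.021,  1.021, -0.113]), 'qd': array([-0.   ,  0.001,  0.001, -0.001,  0.   ,  0.001, -0.002]), 'joint_efforts': array([ 0.0000e+00, -9.2713e+01,  1.9800e+00, -3.6993e+01,  1.8000e-02,
        8.0000e-03,  0.0000e+00]), 'position': array([ 0.143, -0.608,  0.239]), 'tool_rot': array([-3.141,  0.   ,  0.232]), 'force': array([ 0.7  , -0.121,  0.379]), 'moment': array([-0.034, -0.01 ,  0.041]), 'finger_force': np.float64(0.0), 'grip_width': np.float64(0.085)}
scene [-0.11  0.46  0.78]
scene pan [(0.71, [306, 274, 381, 310])]
scene lid [(0.84, [306, 242, 391, 295])]
scene lid_bail [(0.77, [302, 241, 390, 296]), (0.16, [203, 273, 228, 322])]
scene board [(0.78, [384, 219, 533, 325])]
scene probe_stand [(0.9, [201, 302, 276, 415]), (0.7, [198, 272, 222, 321])]
scene thermometer [(0.59, [202, 274, 228, 318])]
scene gas_lighter [(0.81, [233, 305, 251, 361])]
scene timer [(0.98, [337, 214, 361, 238]), (0.74, [310, 275, 380, 308])]
scene ramekin [(0.65, [231, 255, 257, 288]), (0.64, [339, 214, 361, 240]), (0.33, [302, 243, 388, 295])]
side [-0.31  0.64  1.08]
side pan [(0.87, [303, 269, 380, 302])]
side lid [(0.95, [299, 236, 385, 290])]
side lid_bail [(0.6, [298, 232, 386, 289])]
side board [(0.83, [378, 198, 522, 305]), (0.34, [212, 274, 227, 318])]
side probe_stand [(0.8, [201, 300, 282, 402])]
side thermometer [(0.65, [210, 272, 229, 319])]
side gas_lighter [(0.68, [247, 306, 257, 351]), (0.59, [304, 269, 378, 302]), (0.29, [223, 253, 249, 283])]
side timer [(0.95, [329, 205, 354, 227]), (0.38, [205, 302, 280, 405])]
side ramekin [(0.91, [224, 253, 248, 283]), (0.69, [201, 303, 281, 401])]
[[ 0.001 -0.962 -0.274  0.07 ]
 [ 1.     0.001 -0.001 -0.001]
 [ 0.001 -0.274  0.962 -0.135]
 [ 0.     0.     0.     1.   ]]
```

View pics/scene0.png

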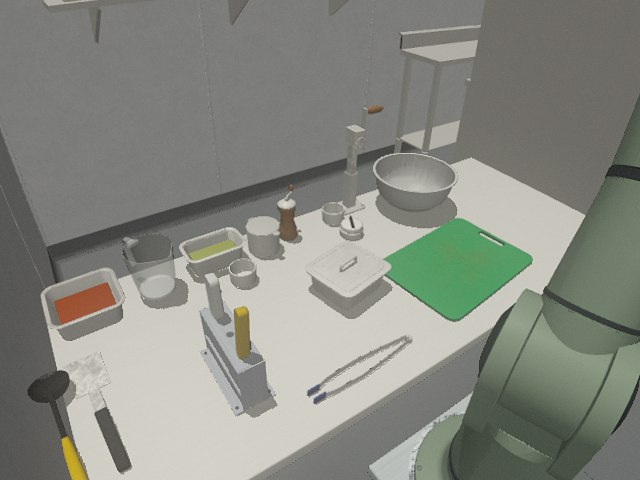

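Run:
```python
from h import *
for n in ['scene','side']:
    grab_frame(n); C=cam(n)
    for t,z in [('lid',.067),('board',.01),('timer',.05),('ramekin',.045)]:
        ds=silhouettes(n,t)
        if not ds: continue
        m=ds[0]['mask'].astype(np.uint8); c=max(cv2.findContours(m,0,2)[0],key=cv2.contourArea)[:,0].astype(float)
        w=atz(C,c,z)[:,:2]; (cx,sz,a)=cv2.minAreaRect(w.astype(np.float32)*1000); print(n,t,np.round(cx),np.round(sz),round(a,1))
    for t in ['probe_stand','thermometer','gas_lighter']:
        ds=silhouettes(n,t)
        for d in ds[:2]:
            b=box(d); print(n,t,round(d['p'],2),b,np.round(atz(C,[[(b[0]+b[2])/2,b[3]],[(b[0]+b[2])/2,b[1]]],.124)[0],3), np.round(atz(C,[[(b[0]+b[2])/2,b[1]]],.23),3))
```

```text
scene lid [555. -93.] [164. 178.] 12.5
scene board [ 460. -409.] [287. 416.] 4.8
scene timer [ 709. -220.] [ 67. 119.] 51.5
scene ramekin [702. 129.] [ 70. 119.] 65.3
scene probe_stand 0.81 [202 303 274 415] [0.292 0.333 0.124] [[0.426 0.257 0.23 ]]
scene thermometer 0.57 [201 272 227 318] [0.516 0.278 0.124] [[0.526 0.259 0.23 ]]
scene thermometer 0.43 [310 272 383 309] [0.392 0.037 0.124] [[0.39  0.046 0.23 ]]
scene gas_lighter 0.94 [233 307 252 361] [0.388 0.277 0.124] [[0.412 0.255 0.23 ]]
side lid [552. -95.] [162. 182.] 12.2
side board [ 457. -409.] [286. 414.] 5.9
side timer [ 709. -226.] [ 70. 115.] 52.0
side ramekin [704. 131.] [ 69. 111.] 57.9
side probe_stand 0.6 [203 300 282 403] [0.296 0.354 0.124] [[0.433 0.259 0.23 ]]
side probe_stand 0.23 [307 265 376 300] [0.396 0.036 0.124] [[0.396 0.039 0.23 ]]
side thermometer 0.93 [209 274 230 320] [0.505 0.282 0.124] [[0.526 0.258 0.23 ]]
side thermometer 0.66 [304 268 380 301] [0.393 0.037 0.124] [[0.389 0.044 0.23 ]]
side gas_lighter 0.9 [243 305 256 350] [0.397 0.275 0.124] [[0.414 0.255 0.23 ]]
```

```bash
cat >> h.py <<'E'
def go(x,y,z,yaw):
    "units from the present pose; yaw in deg"
    T=tool(); d=T[:3,:3].T@(np.array([x,y,z])-T[:3,3])/.06
    y0=np.degrees(np.arctan2(T[1,0],T[0,0])); t=-((yaw-y0+180)%360-180)/8
    print('units',np.round(d,2),'twist',round(t,2),'pos',np.round(T[:3,3],4),'yaw',round(y0,1))
E
python3 -c "
from h import *
go(.36,-.35,.25,57);go(.553,-.094,.25,102)"
```

```text
units [ 4.5  -3.36 -0.18] twist -5.46 pos [ 0.1436 -0.6083  0.2393] yaw 13.3
units [ 8.61 -6.77 -0.18] twist -11.09 pos [ 0.1436 -0.6083  0.2393] yaw 13.3
```

```bash
python3 -m creep '[[0.7,-0.55,-0.18,-1.1,1],[1.5,-1.1,-0.18,-2.2,1],[2.3,-1.8,-0.18,-3.3,1],[3.2,-2.5,-0.18,-4.4,1],[4.0,-3.1,-0.18,-5.5,1]]'; python3 -c "
from h import *
go(.553,-.094,.25,102.5)"
```

```text
clock: 2.42
position: [0.3324, -0.3741, 0.2504]
tool_rot: [3.141, 0.0, 1.005]
force: [0.9, -1.7, -0.3]
grip_width: 0.0854
finger_force: 0.0
units [5.91 0.6  0.  ] twist -5.62 pos [ 0.3324 -0.3741  0.2504] yaw 57.6
```

```bash
python3 -m creep '[[1.0,0.1,0,-1.1,1],[2.0,0.2,0,-2.2,1],[3.0,0.3,0,-3.4,1],[4.0,0.4,0,-4.5,1],[5.0,0.5,0,-5.6,1]]'; python3 -m creep '[[0.8,0.45,0,0,1],[0.8,0.45,0,0,1]]'
python3 - <<'E'
from h import *
T=tool(); im=grab_frame('wrist'); cv2.imwrite('pics/w1.png',im); C=cam('wrist',T)
for t,z in [('lid',.067),('lid_bail',.067)]:
    for d in silhouettes('wrist',t)[:1]:
        m=d['mask'].astype(np.uint8); c=max(cv2.findContours(m,0,2)[0],key=cv2.contourArea)[:,0].astype(float)
        cx,sz,a=cv2.minAreaRect(atz(C,c,z)[:,:2].astype(np.float32)*1000); print(t,d['p'],box(d),np.round(cx),np.round(sz),round(a,1))
print(proj(C,[[.553,-.094,.067],[.553,-.094,.086]]))
go(.553,-.094,.25,102.5)
E
```

```text
clock: 3.05
position: [0.5199, -0.1381, 0.2504]
tool_rot: [3.141, 0.0, 1.786]
force: [0.7, -0.5, 0.8]
grip_width: 0.0851
finger_force: 0.0
clock: 3.3
position: [0.5362, -0.0824, 0.2502]
tool_rot: [3.141, -0.002, 1.788]
force: [-0.1, -0.7, -0.4]
grip_width: 0.0856
finger_force: 0.0
lid 0.88 [246 116 455 333] [555. -92.] [163. 176.] 11.3
[[345.75731678 233.93241997]
 [346.76449995 240.41294849]]
units [-0.16  0.27  0.  ] twist -0.06 pos [ 0.535  -0.0878  0.25  ] yaw 102.0
```

View pics/w1.png

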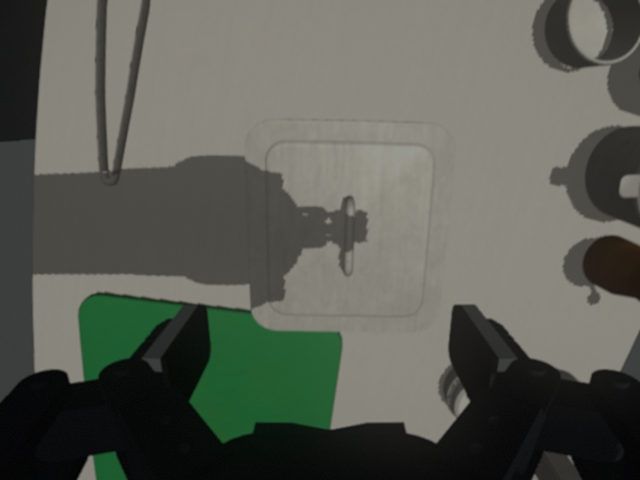

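```bash
python3 -m creep '[[-0.08,0.3,0.6,0.05,0.6],[-0.08,0.3,1.4,0.05,0.5],[-0.08,0.3,2.2,0.05,0.5],[-0.08,0.3,2.82,0.05,0.5],[-0.08,0.3,2.82,0.05,0.5]]'; python3 -c "
from h import *
go(.5545,-.0915,.081,101.5)"
```

```text
clock: 4.08
position: [0.5522, -0.0891, 0.0791]
tool_rot: [-3.138, -0.001, 1.773]
force: [0.8, 0.1, 1.1]
grip_width: 0.0428
finger_force: 0.0
units [-0.05  0.03 -0.03] twist 0.01 pos [ 0.5522 -0.0891  0.0791] yaw 101.6
```

```bash
python3 -m creep '[[-0.03,0.03,0,0,0],[-0.03,0.03,0,0,0],[-0.03,0.03,0,0,0],[-0.03,0.03,-0.3,0,0],[-0.03,0.03,-1,0,0]]' 50; python3 -c "
from h import *
go(.458,-.409,.20,101)"
```

```text
clock: 4.7
position: [0.5552, -0.0891, 0.1419]
tool_rot: [-3.14, -0.001, 1.775]
force: [1.4, 0.6, -1.2]
grip_width: 0.0053
finger_force: 49.4
units [-4.89 -2.67 -0.97] twist 0.09 pos [ 0.5552 -0.0891  0.1419] yaw 101.7
```

```bash
python3 -m creep '[[-0.6,-0.3,-0.4,0,0],[-1.5,-0.8,-0.6,0,0],[-2.4,-1.3,-0.6,0,0],[-3.3,-1.8,-0.6,0,0],[-4.1,-2.2,-0.6,0,0]]'; python3 -m creep '[[-0.78,-0.46,0,0,0],[-0.78,-0.46,0.8,0,0],[-0.78,-0.46,1.6,0,0],[-0.78,-0.46,1.6,0,0]]';  python3 -c "
from h import *
go(.458,-.409,.0245,101)"
```

```text
clock: 5.32
position: [0.4754, -0.3593, 0.1788]
tool_rot: [3.141, 0.001, 1.774]
force: [1.2, 0.1, -2.0]
grip_width: 0.0048
finger_force: 49.4
clock: 5.82
position: [0.4577, -0.4074, 0.0797]
tool_rot: [-3.139, -0.003, 1.775]
force: [-0.2, -0.2, -1.2]
grip_width: 0.005
finger_force: 49.4
units [-0.03  0.    0.92] twist 0.09 pos [ 0.4577 -0.4074  0.0797] yaw 101.7
```

```bash
python3 -m creep '[[0,0,0.5,0,0],[0,0,0.8,0,0],[0,0,0.91,0,0],[0,0,0.93,0,0]]'; python3 -m creep '[[0,0,0,0,0.3],[0,0,0,0,0.45],[0,0,0,0,0.45],[0,0,-0.6,0,0.45],[0,0,-1.4,0,0.45]]'; python3 -m creep '[[0,0,-1,0,0.45],[0,0,-1.8,0,0.45],[0,0,-2.6,0,0.45]]'
python3 - <<'E'
from h import *
T=tool(); im=grab_frame('wrist'); cv2.imwrite('pics/w2.png',im)
C=cam('wrist',T)
for t,z in [('lid',.012)]:
    for d in silhouettes('wrist',t)[:1]:
        m=d['mask'].astype(np.uint8); c=max(cv2.findContours(m,0,2)[0],key=cv2.contourArea)[:,0].astype(float)
        cx,sz,a=cv2.minAreaRect(atz(C,c,z)[:,:2].astype(np.float32)*1000); print(t,d['p'],box(d),np.round(cx),np.round(sz),round(a,1))
# thermometer top & lighter top from both fixed cameras: triangulate mask tops
for t in ['thermometer','gas_lighter']:
    for n in ['scene','side']:
        im=grab_frame(n); C=cam(n); ds=silhouettes(n,t)
        d=[d for d in ds if 150<box(d)[0]<260]
        if d:
            m=d[0]['mask']; v,u=np.nonzero(m); v0=v.min()
            print(t,n,box(d[0]),'mean',round(u.mean(),1),round(v.mean(),1), np.round(atz(C,[[u.mean(),v.mean()]],.18),3),np.round(atz(C,[[u[v<v0+4].mean(),v0+2]],.23),3))
        if t=='thermometer': cv2.imwrite(f'pics/{n}2.png',cv2.resize(im[250:430,170:410],None,fx=3.3,fy=3.3))
go(.52,.265,.32,95)
E
```

```text
clock: 6.32
position: [0.4593, -0.4088, 0.0273]
tool_rot: [3.142, 0.001, 1.774]
force: [-9.5, 7.3, 31.7]
grip_width: 0.0047
finger_force: 54.1
clock: 6.95
position: [0.4585, -0.4078, 0.1094]
tool_rot: [-3.14, -0.002, 1.775]
force: [0.1, 0.6, 0.2]
grip_width: 0.0384
finger_force: 0.0
clock: 7.32
position: [0.4587, -0.4082, 0.2671]
tool_rot: [3.141, 0.0, 1.775]
force: [0.7, -1.7, -0.6]
grip_width: 0.0385
finger_force: 0.0
lid 0.96 [242 107 418 291] [ 460. -410.] [164. 176.] 11.7
thermometer scene [205 273 226 320] mean 213.7 295.3 [[0.519 0.27  0.18 ]] [[0.522 0.27  0.23 ]]
thermometer side [209 273 227 319] mean 219.4 295.8 [[0.517 0.269 0.18 ]] [[0.522 0.268 0.23 ]]
gas_lighter scene [234 307 252 362] mean 241.7 332.0 [[0.404 0.265 0.18 ]] [[0.409 0.259 0.23 ]]
gas_lighter side [245 305 257 353] mean 250.7 327.1 [[0.404 0.263 0.18 ]] [[0.408 0.256 0.23 ]]
units [10.78  3.27 -0.92] twist 0.84 pos [ 0.4587 -0.4082  0.2642] yaw 101.7
```

View pics/scene2.png

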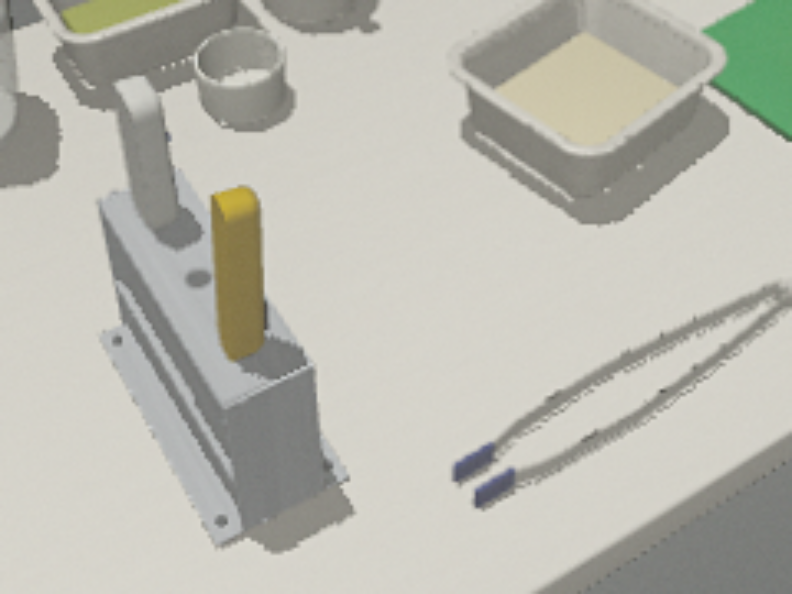

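```bash
python3 -m creep '[[0.9,0.3,-0.5,0,0.8],[1.9,0.6,-1,0,0.8],[2.9,0.9,-1.3,0.3,0.8],[3.9,1.2,-1.3,0.5,0.8],[4.9,1.5,-1.3,0.8,0.8]]';python3 -m creep '[[1,0.2,0,0,0.8],[2,0.4,0,0,0.8],[3,0.6,0,0,0.8],[4,0.8,0,0,0.8],[5,1,0,0,0.8]]'; python3 -c "
from h import *
go(.52,.265,.34,95)"
```

```text
clock: 8.45
position: [0.4864, -0.1115, 0.3432]
tool_rot: [3.141, 0.0, 1.662]
force: [1.2, 0.3, -1.1]
grip_width: 0.0681
finger_force: 0.0
clock: 9.07
position: [0.5187, 0.1927, 0.3428]
tool_rot: [-3.141, 0.0, 1.663]
force: [1.0, -0.6, 1.3]
grip_width: 0.0678
finger_force: 0.0
units [1.2  0.13 0.05] twist 0.03 pos [0.5187 0.1927 0.3428] yaw 95.3
```

```bash
python3 -m creep '[[0.7,0,0,0,0.8],[0.9,0,0,0,0.8],[0.9,0,0,0,0.8]]'
python3 - <<'E'
from h import *
T=tool(); im=grab_frame('wrist'); cv2.imwrite('pics/w3.png',im); C=cam('wrist',T)
for d in silhouettes('wrist','thermometer')[:2]:
    m=d['mask'].astype(np.uint8); c=max(cv2.findContours(m,0,2)[0],key=cv2.contourArea)[:,0].astype(float)
    print(d['p'],box(d),[np.round(v,1) for v in cv2.minAreaRect(c.astype(np.float32))])
print(proj(C,[[.521,.27,.23],[.521,.27,.124]])); go(.52,.265,.34,95)
E
```

```text
clock: 9.45
position: [0.5136, 0.2447, 0.3426]
tool_rot: [-3.141, 0.0, 1.664]
force: [0.4, 0.4, -0.2]
grip_width: 0.0685
finger_force: 0.0
0.68 [316 172 374 221] [array([343.9, 193.2]), array([55.8, 47.8]), np.float64(7.1)]
[[344.92246244 201.3537727 ]
 [340.42021026 178.77012505]]
units [0.35 0.13 0.05] twist 0.02 pos [0.5141 0.2432 0.3429] yaw 95.2
```

View pics/w3.png

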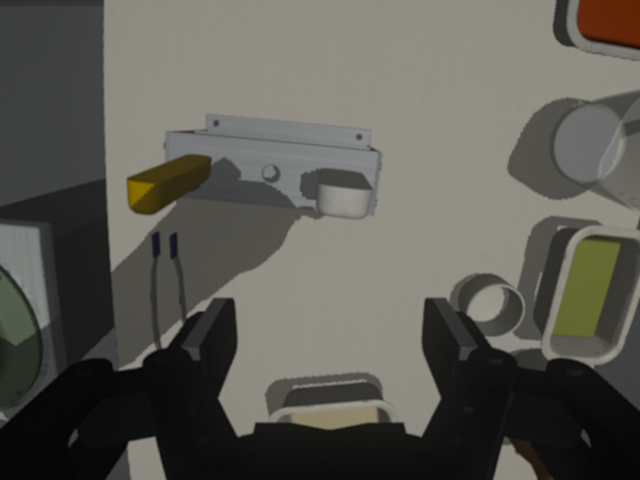

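Run:
```python
import cv2
im=cv2.imread('pics/w3.png')[155:235,300:390]; cv2.imwrite('pics/c3.png',cv2.resize(im,None,fx=7,fy=7,interpolation=cv2.INTER_CUBIC))
```

```text
(no output)
```

View pics/c3.png

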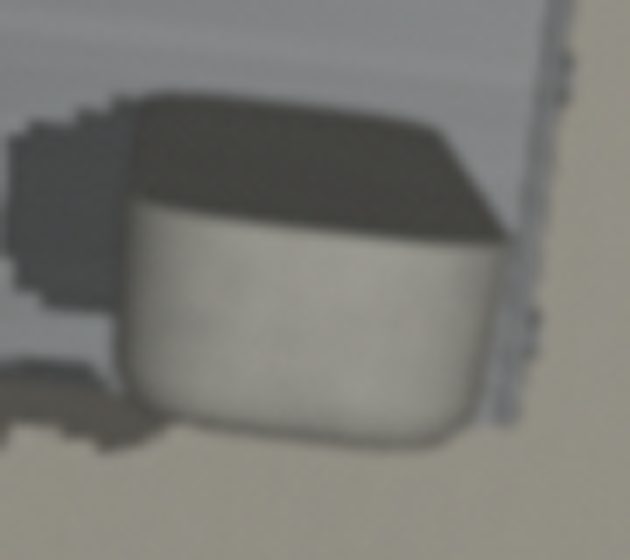

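```bash
python3 -m creep '[[0.43,0.16,0,0.78,0.8],[0.43,0.16,0.5,0.78,0.8],[0.43,0.16,0.5,0.78,0.8]]'; python3 -c "
from h import *
go(.521,.27,.189,89)"
```

```text
clock: 9.93
position: [0.5208, 0.2693, 0.3117]
tool_rot: [-3.139, 0.002, 1.553]
force: [0.4, -1.2, 0.4]
grip_width: 0.0682
finger_force: 0.0
units [0.02 0.01 2.04] twist -0.01 pos [0.5208 0.2693 0.3117] yaw 89.0
```

```bash
python3 -m creep '[[0.02,0,0.7,0,0.8],[0.02,0,1.4,0,0.8],[0.02,0,2.03,0,0.8],[0.02,0,2.03,0,0.8]]'; python3 -m creep '[[0,0,0,0,0.3],[0,0,0,0,0.3],[0,0,0,0,0.3],[0,0,0,0,0.3]]' 30; python3 -c "
from h import *
go(.521,.27,.189,89)"
```

```text
clock: 10.42
position: [0.5208, 0.2709, 0.1904]
tool_rot: [-3.139, 0.002, 1.553]
force: [-0.3, 1.0, -0.0]
grip_width: 0.0684
finger_force: 0.0
clock: 10.92
position: [0.5218, 0.2728, 0.1932]
tool_rot: [3.139, -0.001, 1.554]
force: [-0.5, -0.6, 9.7]
grip_width: 0.0358
finger_force: 34.8
units [-0.05 -0.01  0.07] twist 0.0 pos [0.5218 0.2728 0.1932] yaw 89.0
```

```bash
python3 -m creep '[[0,0,-0.4,0,0.3],[0,0,-1.2,0,0.3],[0,0,-2,0,0.3],[0,0,-2.6,0,0.3],[0,0,-2.6,0,0.3]]'
python3 - <<'E'
from h import *
print(status.observe()['finger_force'])
T=tool()
im=grab_frame('scene'); cv2.imwrite('pics/s4.png',cv2.resize(im[150:430,110:410],None,fx=2.1,fy=2.1)); C=cam('scene')
print(proj(C,[[.521,.27,T[2,3]+.011+.029],[.521,.27,T[2,3]+.011-.189]]))
E
```

```text
clock: 11.55
position: [0.5215, 0.2731, 0.3508]
tool_rot: [3.137, -0.002, 1.554]
force: [0.3, 0.1, -1.9]
grip_width: 0.0354
finger_force: 34.1
34.12150740623474
[[197.95384719 202.6943853 ]
 [213.59476806 297.39829977]]
```

View pics/s4.png

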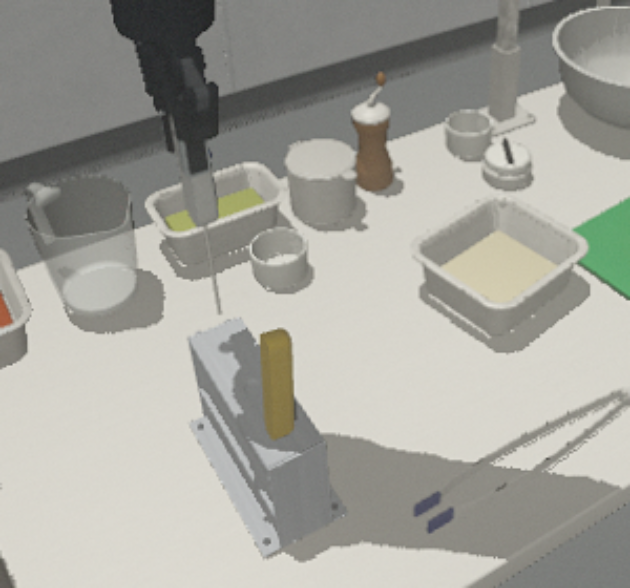

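```bash
python3 -m creep '[[-0.6,0,0,0,0.3],[-1.13,0,0,0,0.3],[-1.13,0,0.8,0,0.3],[-1.13,0,1.5,0,0.3],[-1.13,0,1.78,0,0.3]]' 22;  python3 -m creep '[[0.3,0,0,0,0.3],[0.6,0,0,0,0.3],[0.8,0,0.1,0,0.3],[1.0,0,0.2,0,0.3],[1.0,0,0.2,0,0.3]]'; python3 -c "
from h import *
s=status.observe();print(s['moment'],s['force'])"
```

```text
clock: 12.22
position: [0.5188, 0.2039, 0.2382]
tool_rot: [-3.138, 0.001, 1.554]
force: [-0.1, 0.2, -0.8]
grip_width: 0.0354
finger_force: 33.9
clock: 12.85
position: [0.5204, 0.2656, 0.2279]
tool_rot: [-3.141, -0.0, 1.555]
force: [0.7, -1.1, -0.8]
grip_width: 0.0356
finger_force: 33.1
[ 0.00519837 -0.00927552 -0.00607869] [ 0.66226987 -1.11789759 -0.84041048]
```

```bash
python3 -m creep '[[0.25,0,0.1,0,0.3],[0.5,0,0.2,0,0.3],[0.75,0,0.3,0,0.3],[1.0,0,0.4,0,0.3],[1.0,0,0.4,0,0.3]]'
python3 - <<'E'
from h import *
s=status.observe();print(s['force'])
im=grab_frame('scene'); cv2.imwrite('pics/s5.png',cv2.resize(im[200:400,110:380],None,fx=2.9,fy=2.9)); im=grab_frame('side')
cv2.imwrite('pics/d5.png',cv2.resize(im[200:400,110:380],None,fx=2.9,fy=2.9))
E
```

```text
clock: 13.48
position: [0.5211, 0.3265, 0.204]
tool_rot: [-3.141, -0.001, 1.556]
force: [0.3, -0.3, -1.7]
grip_width: 0.0357
finger_force: 35.0
[ 0.25927533 -0.28420131 -1.6525701 ]
```

View pics/s5.png

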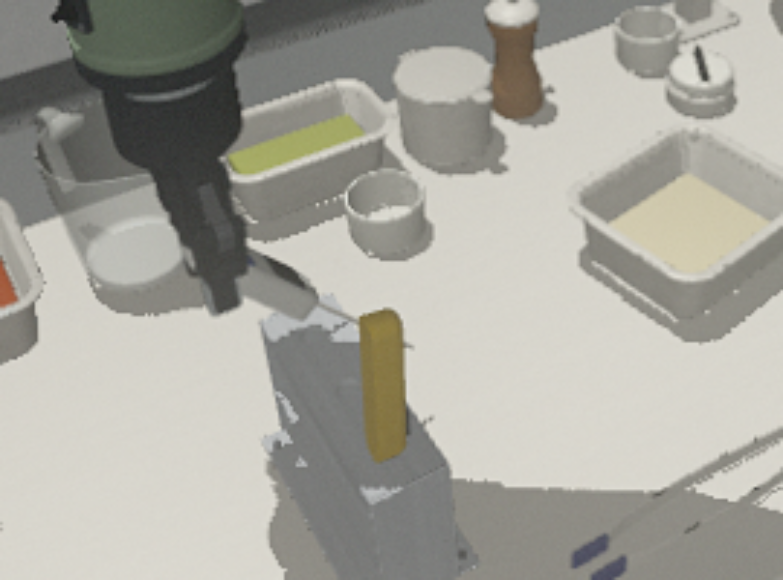

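```bash
python3 -m creep '[[0,0,0,0,0.3],[0,0,-0.2,0,0.3],[0,0,-0.8,0,0.3],[0,0,-1.6,0,0.3],[0,0,-1.6,0,0.3]]' 80
python3 - <<'E'
from h import *
C=cam('scene'); T=tool()
ims=[]
for n in ['scene','side']:
    im=grab_frame(n); C=cam(n); g=T[:3,3]+[0,0,.011]
    P=[g+[0,-.193*np.sin(a),-.193*np.cos(a)] for a in np.radians([35,40,45,50,55,60])]
    uv=proj(C,P); print(n,np.round(uv).tolist(), np.round(proj(C,[g])))
    u,v=np.round(uv.mean(0)).astype(int); ims.append(cv2.resize(im[v-60:v+60,u-80:u+50],None,fx=3,fy=3)); print('crop origin',u-80,v-60)
cv2.imwrite('pics/t6.png',np.hstack(ims))
E
```

```text
clock: 14.2
position: [0.5227, 0.3256, 0.3048]
tool_rot: [3.137, -0.004, 1.554]
force: [0.2, -0.4, -2.4]
grip_width: 0.0351
finger_force: 80.0
scene [[239.0, 292.0], [245.0, 286.0], [250.0, 280.0], [254.0, 273.0], [258.0, 266.0], [262.0, 260.0]] [[173. 248.]]
crop origin 171 216
side [[241.0, 291.0], [246.0, 285.0], [250.0, 279.0], [254.0, 272.0], [258.0, 266.0], [261.0, 259.0]] [[185. 257.]]
crop origin 172 215
```

View pics/t6.png

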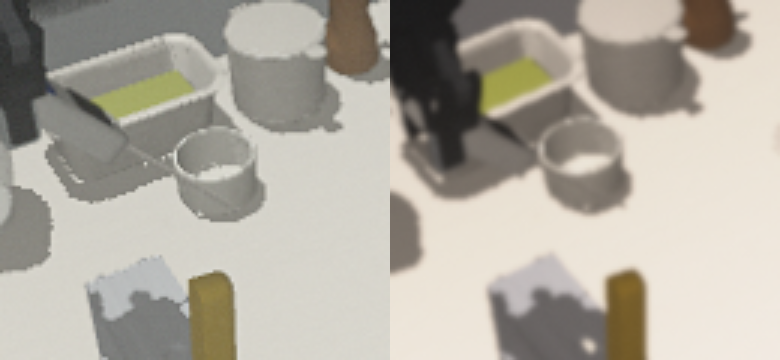

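```bash
python3 -m creep '[[-0.6,0.1,0,0,0.3],[-1.6,0.2,0,0,0.3],[-2.6,0.3,0,0,0.3],[-3.6,0.4,0,0,0.3],[-4.4,0.5,0,0,0.3]]'; python3 -m creep '[[-0.4,0.1,0.3,0,0.3],[-0.4,0.1,0.8,0,0.3],[-0.4,0.1,1.2,0,0.3],[-0.4,0.1,1.2,0,0.3]]'
python3 - <<'E'
from h import *
T=tool(); ims=[]; go(.555,.037,.144,89)
for n in ['scene','side']:
    im=grab_frame(n); C=cam(n); g=T[:3,3]+[0,0,.011]
    uv=proj(C,[g+[0,-.193*np.sin(a),-.193*np.cos(a)] for a in np.radians([36,40,44,48])]); print(n,np.round(uv).tolist(), np.round(proj(C,[[.555,-.092,.012],[.555,-.092,.022]])))
    u,v=np.round(uv.mean(0)).astype(int); ims.append(cv2.resize(im[v-50:v+60,u-60:u+60],None,fx=3.3,fy=3.3,interpolation=cv2.INTER_CUBIC)); print('crop origin',u-60,v-50)
    ds=silhouettes(n,'thermometer')[:2]
    for d in ds: print(d['p'],box(d))
cv2.imwrite('pics/t7.png',np.hstack(ims))
E
```

```text
clock: 14.92
position: [0.5469, 0.0572, 0.2996]
tool_rot: [-3.14, 0.001, 1.553]
force: [1.5, 0.7, -1.4]
grip_width: 0.0348
finger_force: 80.0
clock: 15.42
position: [0.5518, 0.0365, 0.2262]
tool_rot: [-3.137, -0.0, 1.555]
force: [0.2, -0.6, 0.6]
grip_width: 0.0352
finger_force: 80.0
units [0.01 0.06 1.37] twist 0.01 pos [0.5518 0.0365 0.2262] yaw 89.1
scene [[344.0, 265.0], [347.0, 261.0], [351.0, 256.0], [354.0, 252.0]] [[346. 282.]
 [346. 280.]]
crop origin 289 208
0.61 [299 216 336 245]
side [[337.0, 257.0], [341.0, 253.0], [344.0, 248.0], [347.0, 244.0]] [[340. 274.]
 [340. 271.]]
crop origin 282 200
0.81 [295 214 327 240]
```

View pics/t7.png

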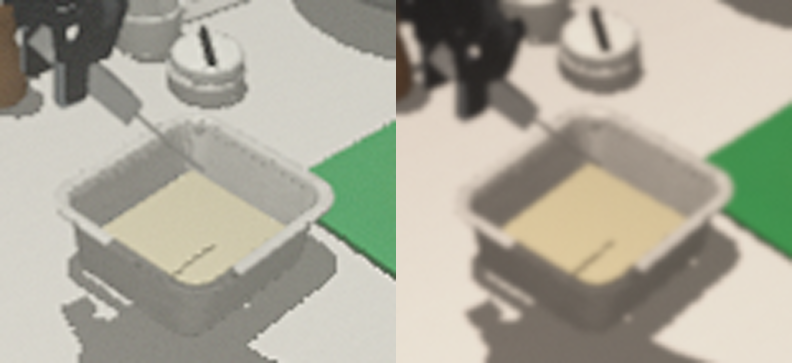

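```bash
python3 -m creep '[[0,0.05,0.3,0,0.3],[0,0.05,0.7,0,0.3],[0,0.05,1.0,0,0.3],[0,0.05,1.2,0,0.3],[0,0.05,1.32,0,0.3]]'; python3 -m creep '[[0,0,0,0,0.3],[0,0,0,0,0.3]]'
python3 - <<'E'
from h import *
T=tool(); ims=[]; s=status.observe(); print(s['force'],s['position'])
for n in ['scene','side']:
    im=grab_frame(n); C=cam(n); g=T[:3,3]+[0,0,.011]
    uv=proj(C,[g+np.array([0,-np.sin(np.radians(42)),-np.cos(np.radians(42))])*r for r in (.06,.117,.181,.193)]); o=np.round(uv[3]).astype(int)-[70,70]
    print(n,np.round((uv-o)*3.3).tolist())
    ims.append(cv2.resize(im[o[1]:o[1]+120,o[0]:o[0]+120],None,fx=3.3,fy=3.3,interpolation=cv2.INTER_CUBIC))
cv2.imwrite('pics/t8.png',np.hstack(ims))
E
```

```text
clock: 16.25
position: [0.5559, 0.0361, 0.1486]
tool_rot: [-3.141, -0.0, 1.554]
force: [1.1, -0.2, -1.2]
grip_width: 0.035
finger_force: 80.0
clock: 16.5
position: [0.5563, 0.0361, 0.1497]
tool_rot: [3.141, -0.0, 1.554]
force: [-0.7, -0.2, -1.3]
grip_width: 0.0352
finger_force: 80.0
[-0.70310731 -0.21484088 -1.31841546] [0.55625153 0.03608338 0.14972183]
scene [[141.0, 171.0], [182.0, 197.0], [224.0, 225.0], [232.0, 230.0]]
side [[141.0, 181.0], [181.0, 203.0], [224.0, 226.0], [232.0, 230.0]]
```

View pics/t8.png

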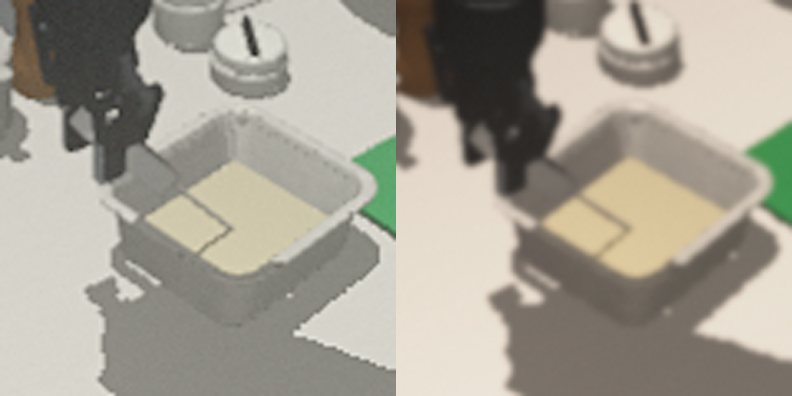

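```bash
python3 -m creep '[[0,0,0.05,0,0.3],[0,0,0.1,0,0.3],[0,0,0.1,0,0.3],[0,0,0.1,0,0.3]]'
python3 - <<'E'
from h import *
T=tool(); s=status.observe(); print(s['force'],s['position'])
g=T[:3,3]+[0,0,.011]
for n in ['scene','side']:
    im=grab_frame(n); C=cam(n)
    uv=proj(C,[g+np.array([0,-np.sin(np.radians(42)),-np.cos(np.radians(42))])*r for r in (.06,.193)]); o=np.round(uv[1]).astype(int)-[70,70]
    # old entry point (before lowering 6 mm the crop was centred on the predicted tip)
    old=proj(C,[g+[0,-.129,-.1434+.006]])[0]; print('entry before',n,np.round(atz(C,[old],.022),4))
    ds=silhouettes(n,'pan'); 
    if ds:
        c=max(cv2.findContours(ds[0]['mask'].astype(np.uint8),0,2)[0],key=cv2.contourArea)[:,0].astype(float)
        w=atz(C,c,.065); print('pan',ds[0]['p'],box(ds[0]))
    print([np.round(proj(C,[[.555+a,-.092+b,.065]])[0]) for a,b in [(.097,.071),(-.063,.103),(-.097,-.071),(.063,-.103)]], o)
    crop=cv2.resize(im[o[1]+20:o[1]+110,o[0]+20:o[0]+110],None,fx=4.4,fy=4.4,interpolation=cv2.INTER_CUBIC)
    for P in [g+[0,-.129,-.1434]]:
        q=((proj(C,[P])[0]-o-20)*4.4); print('tip in crop',np.round(q))
    for a,b in [(.0475,.0795),(-.0741,.0557),(-.0475,-.0795),(.0741,-.0557)]: # inner corners at food surface
        q=((proj(C,[[.555+a,-.092+b,.022]])[0]-o-20)*4.4).astype(int); cv2.circle(crop,tuple(map(int,q)),3,(0,0,255),1)
    cv2.imwrite(f'pics/e_{n}.png',crop)
cv2.imwrite('pics/t9.png',np.hstack([cv2.imread('pics/e_scene.png'),cv2.imread('pics/e_side.png')]))
E
```

```text
clock: 17.1
position: [0.556, 0.036, 0.1432]
tool_rot: [3.142, -0.0, 1.554]
force: [0.0, -0.8, -0.7]
grip_width: 0.035
finger_force: 80.0
[ 0.0102371  -0.76827515 -0.73296866] [0.55599168 0.03603204 0.14324489]
entry before scene [[ 0.5515 -0.0892  0.022 ]]
pan 0.92 [304 243 386 310]
[array([303., 256.]), array([328., 297.]), array([394., 278.]), array([364., 241.])] [276 212]
tip in crop [221. 222.]
entry before side [[ 0.5518 -0.0894  0.022 ]]
[array([296., 249.]), array([324., 290.]), array([387., 268.]), array([356., 231.])] [270 204]
tip in crop [221. 219.]
```

View pics/t9.png

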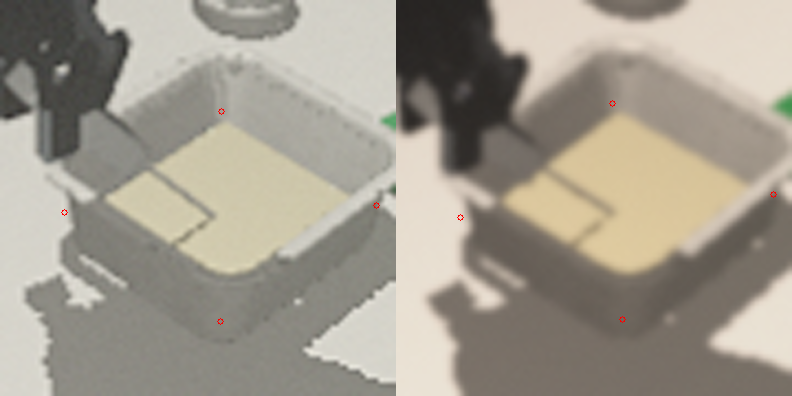

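```bash
python3 -m creep '[[0,0,0,0,0.3],[0,0,0,0,0.3],[0,0,0,0,0.3],[0,0,0,0,0.3]]'; python3 -c "
from h import *
s=status.observe();print(s['force'],s['position'],abs(s['qd']).max());print(bot.job_done())"
```

```text
clock: 17.8
position: [0.556, 0.036, 0.1433]
tool_rot: [3.142, -0.0, 1.554]
force: [0.1, -0.8, -0.7]
grip_width: 0.035
finger_force: 80.0
[ 0.10890103 -0.78544801 -0.69266881] [0.55597598 0.03599974 0.14325071] 0.0013934366249995355
the job is handed in; nothing more can be done
None
```

I handed the job in at 17.8 s: the lid lies flat on the chopping board, and the thermometer is held steady, leaning about 42°, its tip by my estimate 11–14 mm above the pan's underside near the middle; no verdict came back.

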